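# Prop the sprung keeper of a ribbon dispenser open and change out the empty reel

## Task

The reel in the blue ribbon dispenser is empty. With one hand you cannot hold the sprung red keeper back and lift the reel as well, so first drive the wooden chock under the keeper's thumb lever until the lever's roller has dropped into the saddle of the chock and stays there by itself, with the reel still in place. Then lift the reel out and set it down in the grey tray without dropping it, leaving the keeper propped open for the next reel and the spool, scissors and marker where they are.

Things in the scene. Friction and masses are not known exactly. Their poses are not given: they have to be found in the camera images.
- dispenser: Blue ribbon dispenser, fixed, 146 mm deep (x), 166 mm wide (y = -66 to 100), 76 mm tall. Origin on the bench under the reel's axle; its front, with the thumb lever, is at -x, y to its left, z up. Two cheeks (y = -52 to -46 and 46 to 52 mm, x = -86 to 60 mm; 26 mm tall at the front end, 75 mm at the axle) hold the axle in slots 13 mm wide, open at the top.
- lane (a point): Mouth of the chock's lane, at its centre on the bench (dispenser x -86, y 72, z 0 mm; axes as the dispenser's). The lane is bare bench 40 mm wide (y = 52 to 92 mm) between left cheek and guard plate (4 mm thick, 20 to 38 mm tall), both starting at x = -86 mm: too narrow for fingers beside the chock. The chock goes in along +x, tip first; when home its rear face stands 6 mm out of the mouth.
- keeper (a joint): Angle of the red keeper, rad. 0 = closed: its two hooks lie just over both axle ends and lock the reel in. Grows as the roller of its thumb lever is lifted and the hooks swing back (+x); a spring drives it shut (the roller presses down with 4 N closed, 8 N open). About 0.395 with the roller in the chock's saddle, 0.43 on the crest before it; the hooks clear the axle above 0.32.
- lever_roller (a point): Middle of the black roller at the front end of the keeper's thumb lever: 12 mm thick, about 24 mm long along dispenser y, free to roll, across the lane. Closed: 15 mm above the bench (9 mm free beneath it), 24 mm inside the lane's mouth. Propped: 40 mm above the bench. A chock pushed along the lane beneath it lifts it.
- chock_heel (a point): Middle of the yellow heel (24 mm long, 48 mm tall), the thick rear end of the hardwood chock: a wedge 130 mm long (x, tip to +x), 32 mm wide (y), flat underside. This point is 24 mm above the underside, 12 mm from the rear face, 118 mm from the tip. 0.06 to 0.12 kg. Driving it under the roller takes 5 to 15 N, more if it is pressed on the bench; on its slope friction holds it where it is left.
- chock_saddle (a point): Middle of the chock's saddle, on its surface: 34 mm above the underside, 98 mm from the tip, 20 mm ahead of chock_heel; axes as the chock's. From the tip (5 mm thick, 18 mm wide, 32 mm wide after 24 mm) the top rises evenly to a crest 37 mm high 88 mm from the tip, drops to the saddle (92 to 106 mm from the tip), then meets the heel's upright front, which stops the roller.
- reel_centre (a point): Centre of the empty white reel: flanges 84 mm across, 40 mm over their outer faces (along y), fixed on a steel axle 10 mm thick, 136 mm long (y), with brass collars (15 mm thick) 38 to 44 mm from the centre. In the dispenser it is 60 mm above the bench, its top at 102 mm, and each flange is 26 mm from the cheek. 0.11 to 0.23 kg. Pinch it across the flanges, above the axle.
- tray_floor (a point): Centre of the inner floor of the grey open tray for empties, 4 mm above the bench. Fixed; inside 232 (x) x 192 (y) mm, 252 x 212 mm over the rim, walls 46 mm tall above the bench; axes along its sides.
- ribbon_spool: Spool of red ribbon lying flat, about 72 mm across, 32 mm tall, behind and right of the dispenser, the nearer of two; a bystander.
- scissors: Red-handled scissors lying flat, about 200 mm long; a bystander.
- marker: Black and white marker pen, 135 mm long, 16 mm thick, lying flat left of the dispenser (not the one far back on the right); a bystander.
There are look-alikes about, which are no part of the job. Of the things that look like the part that bears chock_heel, take the one that is farthest to the robot's left at the start.

How it is judged:
By the outcome, as a careful person would: the job done as asked, in the order asked, and still so for the second after the job is handed in, with the robot touching nothing.
It also fails if it takes over 72 s, if anything falls off the work surface, if the arm or the gripper's body presses on something with over 40 N, if the wrist force passes 120 N, or if a joint passes its speed limit or range.

## Robot

A 6-joint arm with a two-finger parallel gripper is mounted at the origin on a cart in front of the work surface, level with it; the furniture and walls round the work are solid. World frame = base frame: x ahead of the robot, y to its left, z up, the work surface at z = 0. Lengths are in m, angles in rad, forces in N, time in s.
With the tool pointing down it reaches from about 0.325 to 0.85 m from the base axis. Payload 4.4 kg.
Tool frame: the origin (TCP) lies on the front face of the gripper's body, between the roots of the fingers; the fingertips stand 97 mm ahead of it and the grasp point (between the pads) lies 78 mm ahead of it; y points along the fingers, z is the direction in which the jaws open and shut, and the axes are right-handed (so a half turn about y gives the same grasp; the last joint's range is limited). The gripper opens to 94 mm and grips with 3 to 60 N. Pads are 16 mm wide; open, the fingers measure 119 mm over their backs; the gripper's body (75 mm by 177 mm) begins 78 mm behind the grasp point.
Start: joints at [1.135, 0.207, 1.542, -0, 1.393, -0.15], TCP at [0.162, 0.552, 0.303] pointing down, gripper open.
Joint ranges: [-2.73, 2.73], [-0.86, 2.22], [0.23, 2.46], [-1.11, 4.25], [0.08, 2.63], [-2.82, 2.82]. Speed limits (rad/s): [2.79, 2.79, 3.14, 3.14, 3.14, 3.14].

## Interface

Orientations are given as a rotation vector (axis times angle).
In Python, from rig import arm, capture, camera_model, job gives the robot as it stands.
- The arm moves only by the tool drive_tool, never from a script. Its argument "plan" is one flat list of numbers, 7 for each row, row after row: the turn, a rotation vector about the tool's x, y, z in degrees, then the shift along the tool's x, y, z in m, then the closure, from 0 (fully open) to 1 (shut). A call has exactly 5 rows; each row shifts and turns the pose as measured when the row begins, along the tool's axes as they then stand; what a row does not reach is not made up. A row lasts 1/8 s, in which the tool goes at most 62.5 mm and 10.7 degrees, less where a joint would pass 70% of its speed; a pose out of reach is approached as far as the arm can. A call with a gripper value outside its range is refused whole. The fingers move at their own pace and stop on an object; the grip force is fixed at half the most. Time passes only in rows, so rows that do not move let the fingers close, or fill a call up. It gives the time, the measured TCP pose, the force and the opening at its end, in the units of the state.
- arm.state(): the state, without advancing time (a new reading comes with each control period).
- capture(name): name is "side" or "top" or "wrist"; returns the picture (384x512x3 uint8, blue, green, red); there is no depth.
- camera_model(name): a dict with "fx", "fy", "cx", "cy" (pixels), "camera_from_world" (4x4, takes a point from world to camera coordinates). Camera axes: x right, y down, z forward; pixel columns grow to the right and rows downward; lengths in m; the calibration is good to about 2 mm. A picture is of the moment at which its call begins: read the wrist's pose just before it. camera_model takes no time and is no camera call; for the wrist camera it gives the pose at the moment of the call.
- job.finish_job(): hands the job in, once; it reports no verdict.
The state is a dict: "time": time; "joint_positions": joint angles; "joint_vel": joint speeds; "effort": joint torques, N m; "position": TCP position; "orientation": TCP orientation; "contact_force": force on the tool from outside, world axes, zero at the start; "moment": the same for the moment, N m; "width": finger opening in m.
Only numpy, scipy, OpenCV 4.12 (cv2) and the standard library are available. Lean on these libraries where they do the work, as an engineer would, in place of code of your own. Each camera call takes 0.05 s, during which the arm holds its last target.

## Working session

There is one attempt and no reset: what is moved stays moved. The work goes in short steps, Python scripts to look and compute and a tool call to move; the robot and the scene stay as the last step left them, time stands still between calls to the robot, and variables do not carry over. Pictures are saved under pics/ and viewed, and the job is handed in when it is done.

Besides the shell and the picture viewer there is one more tool, called after "Emit:" in YAML: its name, and indented under it one key for each argument. drive_tool: Moves the arm, as the interface text tells. Its arguments: {"type":"object","properties":{"plan":{"type":"array","items":{"type":"number"}}},"required":["plan"]}

```bash
mkdir -p pics; ls; python3 - <<'E'
from rig import arm,capture,camera_model,job
import cv2
print(arm.state())
for n in("side","top","wrist"):
    cv2.imwrite(f"pics/{n}0.png",capture(n)); m=camera_model(n); print(n,m)
E
```

```text
pics
{'time': 0.0, 'joint_positions': array([ 1.13548910e+00,  2.07429820e-01,  1.54291492e+00,  1.66990900e-05,
        1.39346666e+00, -1.50543858e-01]), 'joint_vel': array([-0.0007114 , -0.00092473,  0.00049044, -0.00111997,  0.00037575,
        0.00111293]), 'effort': array([ 3.78647046e-04, -3.70885956e+01, -2.81410950e+01,  6.97728270e-02,
        3.63078306e-02, -1.89911279e-04]), 'position': array([0.16132355, 0.55131299, 0.30150349]), 'orientation': array([-1.56133705,  0.22410044, -0.2230662 ]), 'contact_force': array([0.01555295, 0.39164301, 0.87301537]), 'moment': array([ 0.00510489,  0.01375757, -0.01823225]), 'width': 0.09369972941774592}
side {'fx': 361.42009310319327, 'fy': 361.42009310319327, 'cx': 252.4348637724666, 'cy': 190.6686238271914, 'camera_from_world': array([[ 0.99998384,  0.00523515, -0.00221537, -0.56635593],
       [ 0.00172226, -0.65040907, -0.75958217,  0.01635826],
       [-0.00541743,  0.75956608, -0.65040758,  1.39831013],
       [ 0.        ,  0.        ,  0.        ,  1.        ]])}
top {'fx': 459.32966011841694, 'fy': 459.32966011841694, 'cx': 259.09107875459534, 'cy': 194.95430756255175, 'camera_from_world': array([[-0.0157309 , -0.99986183,  0.00537253, -0.06559385],
       [-0.99364942,  0.01503398, -0.11151149,  0.59133226],
       [ 0.11141532, -0.00709258, -0.99374862,  1.48496932],
       [ 0.        ,  0.        ,  0.        ,  1.        ]])}
wrist {'fx': 282.6562344950107, 'fy': 282.6562344950107, 'cx': 254.09435844126503, 'cy': 188.76568802035703, 'camera_from_world': array([[ 0.28178883,  0.95947419, -0.00208299, -0.57319891],
       [ 0.93471679, -0.27402651,  0.22630511, -0.02254599],
       [ 0.21656312, -0.06571726, -0.97405424,  0.38970123],
       [ 0.        ,  0.        ,  0.        ,  1.        ]])}
```

View pics/side0.png

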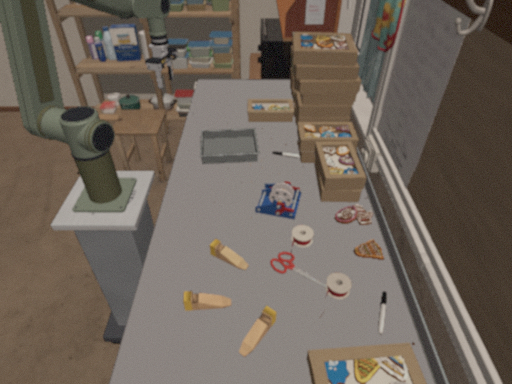

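View pics/top0.png

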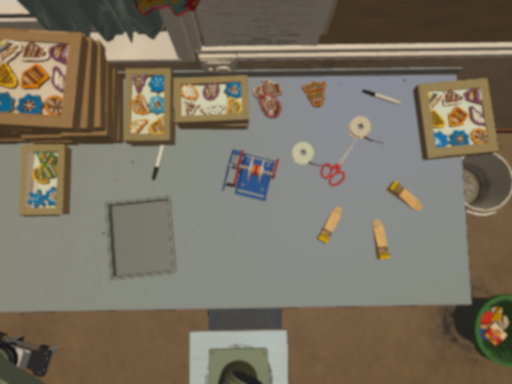

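View pics/wrist0.png

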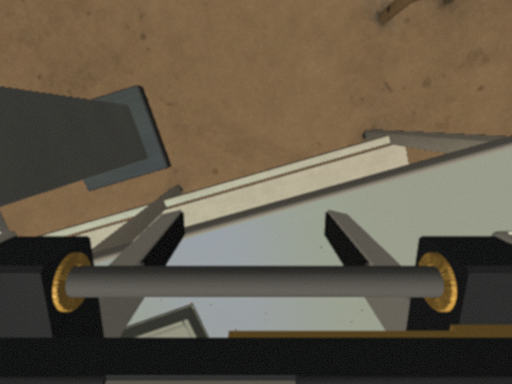

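```bash
cat > h.py <<'E'
import numpy as np,cv2
from rig import arm,capture,camera_model,job
def ray(n,u,v,z,m=None):
    m=m or camera_model(n);T=m["camera_from_world"];R=T[:3,:3];o=-R.T@T[:3,3]
    d=R.T@np.array([(u-m["cx"])/m["fx"],(v-m["cy"])/m["fy"],1]);return o+d*(z-o[2])/d[2]
def proj(n,p,m=None):
    m=m or camera_model(n);T=m["camera_from_world"];c=T[:3,:3]@np.asarray(p)+T[:3,3]
    return np.array([m["fx"]*c[0]/c[2]+m["cx"],m["fy"]*c[1]/c[2]+m["cy"]])
def crop(src,dst,x0,y0,w,h,s):
    im=cv2.imread(src) if isinstance(src,str) else src
    c=cv2.resize(im[y0:y0+h,x0:x0+w],None,fx=s,fy=s,interpolation=cv2.INTER_CUBIC)
    for i in range(0,w,10):
        cv2.line(c,(i*s,0),(i*s,4 if i%50 else 12),(0,0,255),1)
        if i%20==0: cv2.putText(c,str(x0+i),(i*s,22),0,.35,(0,0,255),1)
    for i in range(0,h,10):
        cv2.line(c,(0,i*s),(4,i*s),(0,0,255),1)
        if i%20==0: cv2.putText(c,str(y0+i),(6,i*s+4),0,.35,(0,0,255),1)
    cv2.imwrite(dst,c)
E
python3 - <<'E'
from h import *
crop("pics/top0.png","pics/t1.png",210,140,90,70,8)
crop("pics/top0.png","pics/t2.png",305,175,125,90,6)
crop("pics/side0.png","pics/s1.png",180,170,150,110,5)
crop("pics/top0.png","pics/t3.png",95,185,90,100,6)
E
```

```text
(no output)
```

View pics/t1.png

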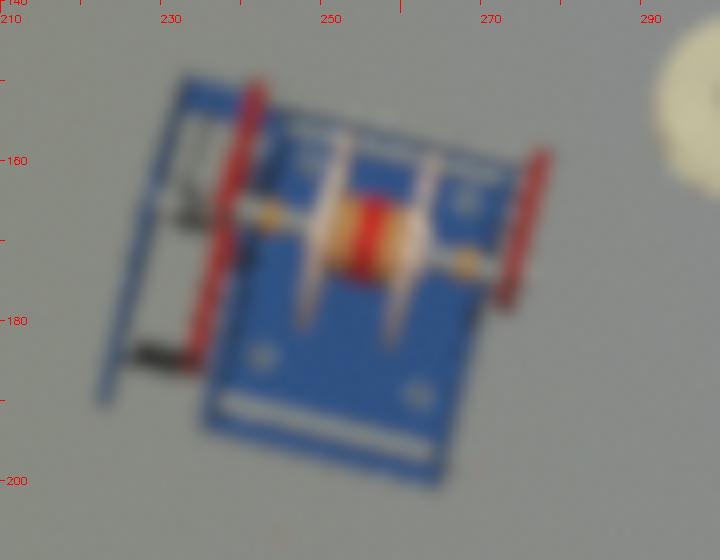

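View pics/t2.png

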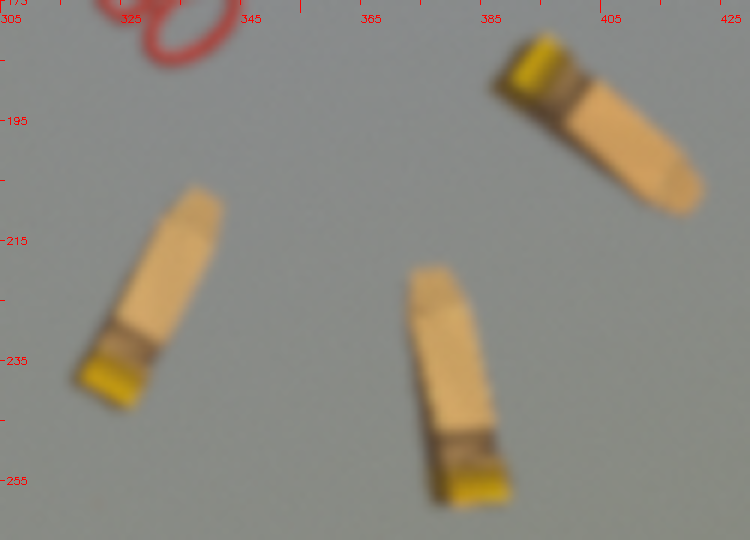

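View pics/s1.png

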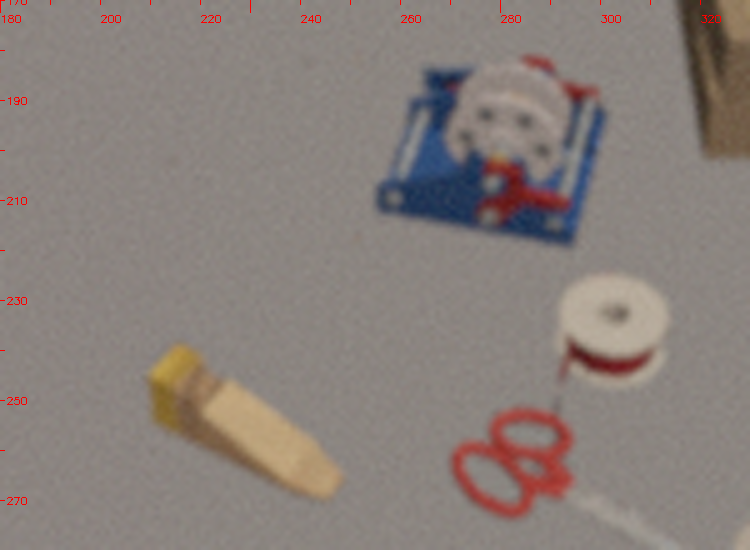

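View pics/t3.png

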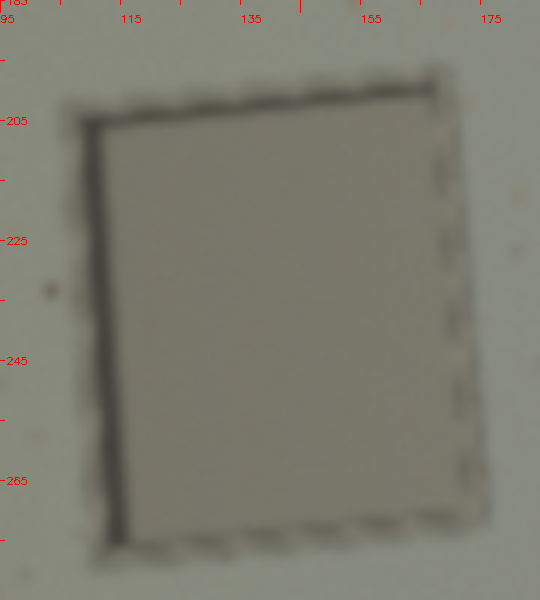

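```bash
cat >> h.py <<'E'
from scipy.optimize import least_squares
from scipy.spatial.transform import Rotation as Rot
def fit(obs,x0,ms=None):
    # obs: list (cam, local xyz mm, (u,v)); returns x,y,yaw
    ms=ms or {c:camera_model(c) for c in {o[0] for o in obs}}
    def f(p):
        c,s=np.cos(p[2]),np.sin(p[2]);r=[]
        for n,l,uv in obs:
            l=np.array(l)/1e3
            w=[p[0]+c*l[0]-s*l[1],p[1]+s*l[0]+c*l[1],l[2]]
            r+=list(proj(n,w,ms[n])-uv)
        return r
    s=least_squares(f,x0); return s.x,np.array(s.fun).reshape(-1,2)
def plan(target_grasp,yaw,flip=None):
    pass
E
python3 - <<'E'
from h import *
np.set_printoptions(precision=4,suppress=True)
s=arm.state();print(Rot.from_rotvec(s['orientation']).as_matrix())
d=[("top",(-62,72,21),(230,184.5)),("top",(0,41,67),(243.3,166.7)),("top",(0,-41,67),(268.2,172.5)),("top",(-86,94,20),(222.5,190)),("top",(-86,49,26),(235.5,193)),("top",(-86,-49,26),(264,200))]
p,r=fit(d,[.6,0,-.2]);print("disp",p,r.tolist())
c=[("top",(-118,0,48),(323,238.5)),("top",(0,0,2),(337.8,206)),("top",(-24,16,7),(332,211)),("top",(-24,-16,7),(341.5,214.5)),("side",(-130,16,48),(210,246.5)),("side",(-130,-16,48),(213.5,0))][:5]
c=[("top",(-118,0,48),(323,238.5)),("top",(0,0,3),(338,206.5)),("side",(0,0,3),(245.5,266.5)),("side",(-118,0,48),(215,243))]
p,r=fit(c,[.5,-.2,-.4]);print("tip",p,np.degrees(p[2]),r.tolist())
cs=np.array([np.cos(p[2]),np.sin(p[2])]);print("heel",p[:2]-.118*cs)
t=[("top",(126,106,46),(106.5,203.5)),("top",(126,-106,46),(169.5,196.5)),("top",(-126,106,46),(111.5,278)),("top",(-126,-106,46),(175.5,271))]
p,r=fit(t,[.4,.3,0]);print("tray",p,r.tolist())
E
```

```text
[[ 0.9597 -0.0007  0.281 ]
 [-0.281  -0.0016  0.9597]
 [-0.0002 -1.     -0.0017]]
disp [ 0.6697 -0.0649 -0.2536] [[0.4239530794199027, 0.121993035696363], [0.19168207971449647, -0.09433272891305933], [-0.20280992765219708, -0.0035914427704994978], [-0.20156281007686516, 0.04507333783328704], [-0.19340320795481603, 0.0014063737380070052], [-0.016085393385878888, -0.06654771079359989]]
tip [ 0.5482 -0.3409 -0.5267] -30.176278946202203 [[0.6266033886589639, -0.868686584329339], [0.34445536396941634, 0.6721369551567307], [0.5915163669716321, -0.40427306021769027], [-0.7891184092552805, -0.8814968908929188]]
heel [ 0.4462 -0.2816]
tray [0.4581 0.3108 0.0901] [[-1.134719360379279, -1.7291284595311538], [0.6267525665884364, -1.5068342517650137], [-0.7303553753168046, 1.5920363658277665], [1.2376907393760916, 1.495612562007409]]
```

```bash
cat >> h.py <<'E'
def rel(tx,ty,tz,yawdeg,n=5):
    """tx,ty,tz: desired GRASP point world; prints per-row shift (tool at start) & turn about tool y"""
    s=arm.state();R=Rot.from_rotvec(s['orientation']).as_matrix();p=s['position']
    g=p+R[:,1]*.078
    yaw=np.degrees(np.arctan2(R[1,0],R[0,0]))
    d=R.T@(np.array([tx,ty,tz])-g)
    print("t %.2f grasp %s yaw %.2f tilt_y %s w %.4f F %s j %s"%(s['time'],g.round(4),yaw,R[:,1].round(3),s['width'],s['contact_force'].round(1),s['joint_positions'].round(2)))
    dy=(yawdeg-yaw+180)%360-180
    print("total shift",d.round(4),"turn tool y",round(-dy,2))
    # per row with simultaneous turn
    for i in range(n):
        a=np.radians(dy*i/n);w=(np.array([tx,ty,tz])-g)/n
        Ri=Rot.from_euler('z',a).as_matrix()@R
        print(i,(Ri.T@w).round(4),round(-dy/n,2))
E
python3 - <<'E'
from h import *
m=camera_model("wrist")["camera_from_world"];s=arm.state();R=Rot.from_rotvec(s['orientation']).as_matrix()
o=-m[:3,:3].T@m[:3,3];print("cam in tool",R.T@(o-s['position']),"cam z in tool",R.T@m[2,:3])
rel(.446,-.282,.22,-30,13)
E
```

```text
cam in tool [-0.06572481 -0.08171303 -0.00064109] cam z in tool [ 2.26535135e-01  9.74002829e-01 -5.67776906e-04]
t 0.15 grasp [0.1613 0.5513 0.2238] yaw -16.32 tilt_y [-0.001 -0.002 -1.   ] w 0.0934 F [-0.8 -0.5  0.3] j [ 1.14  0.21  1.54 -0.    1.39 -0.15]
total shift [ 0.5073  0.0049 -0.7197] turn tool y 13.68
0 [ 0.039   0.0004 -0.0554] 1.05
1 [ 0.04    0.0004 -0.0546] 1.05
2 [ 0.041   0.0004 -0.0539] 1.05
3 [ 0.042   0.0004 -0.0531] 1.05
4 [ 0.043   0.0004 -0.0524] 1.05
5 [ 0.0439  0.0004 -0.0516] 1.05
6 [ 0.0449  0.0004 -0.0507] 1.05
7 [ 0.0458  0.0004 -0.0499] 1.05
8 [ 0.0467  0.0004 -0.0491] 1.05
9 [ 0.0476  0.0004 -0.0482] 1.05
10 [ 0.0485  0.0004 -0.0473] 1.05
11 [ 0.0493  0.0004 -0.0464] 1.05
12 [ 0.0502  0.0004 -0.0455] 1.05
```

Emit:
drive_tool:
  plan: [0,0,0,0.043,0,-0.04,0,0,0,0,0.043,0,-0.04,0,0,0,0,0.043,0,-0.04,0,0,0,0,0.043,0,-0.04,0,0,0,0,0.043,0,-0.04,0]

```text
time: 0.78
position: [0.3136, 0.295, 0.3002]
orientation: [-1.563, 0.217, -0.216]
contact_force: [0.6, -0.2, 0.0]
width: 0.0941
```

Emit:
drive_tool:
  plan: [0,0,0,0.028,0,-0.052,0,0,0,0,0.028,0,-0.052,0,0,0,0,0.028,0,-0.052,0,0,0,0,0.028,0,-0.052,0,0,0,0,0.028,0,-0.052,0]

```text
time: 1.4
position: [0.3786, -0.0023, 0.3012]
orientation: [-1.562, 0.212, -0.218]
contact_force: [1.1, 0.6, 1.3]
width: 0.0943
```

Emit:
drive_tool:
  plan: [0,3,0,0.028,0,-0.052,0,0,3,0,0.029,0,-0.05,0,0,3,0,0.031,0,-0.049,0,0,3,0,0.034,0,-0.047,0,0,2.2,0,0.037,0,-0.045,0]

```text
time: 2.02
position: [0.4347, -0.2978, 0.3019]
orientation: [-1.53, 0.413, -0.423]
contact_force: [1.1, 0.4, 0.4]
width: 0.0938
```

```bash
python3 - <<'E'
from h import *
import pickle
rel(.446,-.282,.024,-30,5)
m=camera_model("wrist");im=capture("wrist");pickle.dump(m,open("m1.pkl","wb"))
cv2.imwrite("pics/w1.png",im);crop(im,"pics/w1b.png",120,0,260,300,2)
E
```

```text
t 2.02 grasp [ 0.4352 -0.298   0.2239] yaw -30.57 tilt_y [ 0.006 -0.002 -1.   ] w 0.0938 F [1.1 0.4 0.4] j [-0.77  0.1   1.66  0.    1.37 -1.8 ]
total shift [0.     0.1999 0.0189] turn tool y -0.57
0 [0.     0.04   0.0038] -0.11
1 [0.     0.04   0.0038] -0.11
2 [0.     0.04   0.0038] -0.11
3 [0.     0.04   0.0038] -0.11
4 [0.     0.04   0.0038] -0.11
```

View pics/w1b.png

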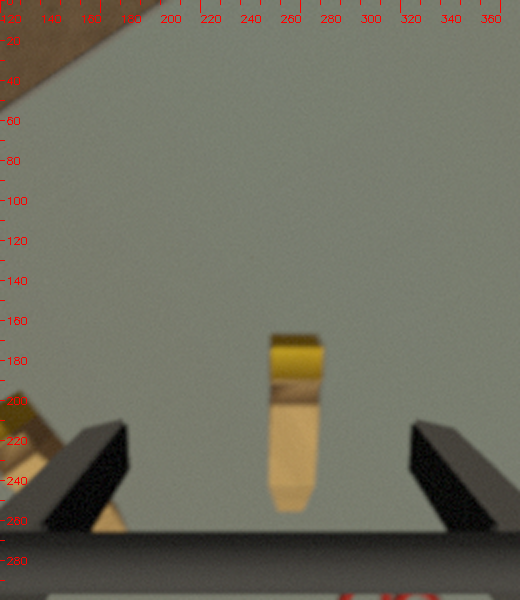

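```bash
python3 - <<'E'
from h import *
import pickle
m=pickle.load(open("m1.pkl","rb"))
c=[("wrist",(-130,16,48),(281.5,173)),("wrist",(-130,-16,48),(255,173)),("wrist",(-106,16,48),(281,189.5)),("wrist",(-106,-16,48),(255,189.5)),("wrist",(0,9,3),(274,255.5)),("wrist",(0,-9,3),(258.5,255.5)),("wrist",(-24,-16,12),(254.5,243)),("wrist",(-24,16,12),(277.5,243))]
p,r=fit(c,[.55,-.34,-.5],{"wrist":m});print("tip",p,np.degrees(p[2]),r.round(1).tolist())
cs=np.array([np.cos(p[2]),np.sin(p[2])]);h=p[:2]-.118*cs;print("heel",h)
rel(h[0],h[1],.03,np.degrees(p[2]),5)
E
```

```text
tip [ 0.54994536 -0.34642498 -0.53100397] -30.42428666987001 [[-0.0, -0.6], [-0.1, -0.5], [0.1, 2.2], [-0.1, 2.3], [-1.9, -1.0], [1.3, -0.9], [0.5, -1.1], [0.1, -1.2]]
heel [ 0.44819407 -0.28666986]
t 2.08 grasp [ 0.436  -0.3053  0.2236] yaw -30.85 tilt_y [ 0.007 -0.008 -1.   ] w 0.0943 F [ 2.2 -5.2  0.1] j [-0.77  0.11  1.66 -0.    1.37 -1.8 ]
total shift [-0.0011  0.1935  0.023 ] turn tool y -0.42
0 [-0.0002  0.0387  0.0046] -0.08
1 [-0.0002  0.0387  0.0046] -0.08
2 [-0.0002  0.0387  0.0046] -0.08
3 [-0.0002  0.0387  0.0046] -0.08
4 [-0.0002  0.0387  0.0046] -0.08
```

Emit:
drive_tool:
  plan: [0,-0.4,0,-0.001,0.034,0.012,0,0,0,0,0,0.034,0.011,0,0,0,0,0,0.034,0,0,0,0,0,0,0.034,0,0,0,0,0,0,0.02,0,0]

```text
time: 2.7
position: [0.4482, -0.2884, 0.1417]
orientation: [-1.538, 0.411, -0.429]
contact_force: [-0.1, -0.7, -0.0]
width: 0.0942
```

```bash
python3 - <<'E'
from h import *
rel(.4482,-.2867,.027,-30.4,5)
E
```

```text
t 2.70 grasp [ 0.4489 -0.2892  0.0637] yaw -30.70 tilt_y [ 0.009 -0.011 -1.   ] w 0.0942 F [-0.1 -0.7 -0. ] j [-0.73  0.3   1.79 -0.    1.04 -1.77]
total shift [-0.0024  0.0367  0.002 ] turn tool y -0.3
0 [-0.0005  0.0073  0.0004] -0.06
1 [-0.0005  0.0073  0.0004] -0.06
2 [-0.0005  0.0073  0.0004] -0.06
3 [-0.0005  0.0073  0.0004] -0.06
4 [-0.0005  0.0073  0.0004] -0.06
```

Emit:
drive_tool:
  plan: [0.3,-0.3,0.8,-0.001,0.018,0.001,0,0,0,0,-0.001,0.018,0.001,0,0,0,0,0,0,0,1,0,0,0,0,0,0,1,0,0,0,0,0,0,1]

```text
time: 3.32
position: [0.4473, -0.2848, 0.1035]
orientation: [-1.528, 0.418, -0.411]
contact_force: [-0.0, -0.6, 0.6]
width: 0.0677
```

Emit:
drive_tool:
  plan: [0,0,0,0,0,0,1,0,0,0,0,0,0,1,0,0,0,0,0,0,1,0,0,0,0,0,0,1,0,0,0,0,0,0,1]

```text
time: 3.95
position: [0.4483, -0.2856, 0.1054]
orientation: [-1.529, 0.415, -0.414]
contact_force: [0.2, -0.1, 0.3]
width: 0.0319
```

```bash
python3 - <<'E'
from h import *
rel(.4482,-.2867,.027,-30.4,1)
im=capture("wrist");crop(im,"pics/w2.png",120,100,270,250,2)
E
```

```text
t 3.95 grasp [ 0.4482 -0.2855  0.0274] yaw -30.32 tilt_y [-0.     0.002 -1.   ] w 0.0319 F [ 0.2 -0.1  0.3] j [-0.73  0.37  1.8   0.    0.98 -1.77]
total shift [ 0.0006  0.0004 -0.001 ] turn tool y 0.08
0 [ 0.0006  0.0004 -0.001 ] 0.08
```

View pics/w2.png

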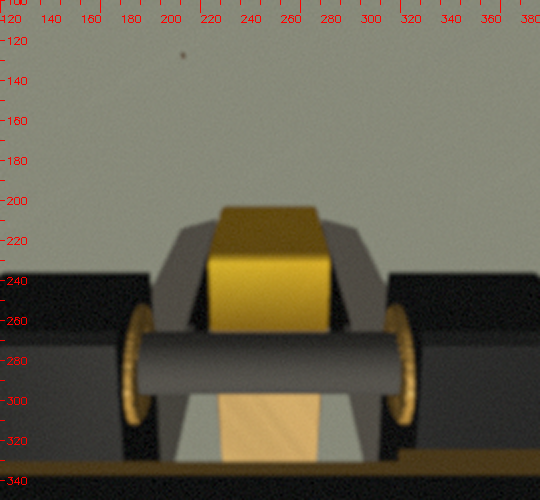

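Emit:
drive_tool:
  plan: [0,0,0,-0.01,-0.02,0,1,0,-4,0,-0.03,0,0.03,1,0,-4,0,-0.03,0,0.05,1,0,-4,0,-0.025,0,0.05,1,0,-3.8,0,-0.02,0,0.05,1]

```text
time: 4.62
position: [0.4162, -0.0705, 0.1262]
orientation: [-1.561, 0.197, -0.2]
contact_force: [0.5, -0.3, -1.1]
width: 0.0319
```

```bash
python3 - <<'E'
from h import *
c,s=np.cos(-.2536),np.sin(-.2536)
D=lambda x,y:(.6697+c*x-s*y,-.0649+s*x+c*y)
x,y=D(-.086-.118-.045,.072);print(x,y)
rel(x,y,.045,-14.53,4)
E
```

```text
0.44672825397687815 0.06726883322251301
t 4.62 grasp [ 0.4164 -0.0705  0.0482] yaw -14.49 tilt_y [ 0.002  0.    -1.   ] w 0.0319 F [ 0.5 -0.3 -1.1] j [-0.37  0.13  2.05  0.    0.96 -1.69]
total shift [-0.0051  0.0032  0.141 ] turn tool y 0.04
0 [-0.0013  0.0008  0.0352] 0.01
1 [-0.0013  0.0008  0.0352] 0.01
2 [-0.0013  0.0008  0.0352] 0.01
3 [-0.0013  0.0008  0.0352] 0.01
```

Emit:
drive_tool:
  plan: [0,0,0,-0.001,0,0.035,1,0,0,0,-0.001,0,0.035,1,0,0,0,-0.001,0,0.035,1,0,0,0,-0.001,0,0.035,1,0,0,0,0,0,0.002,1]

```text
time: 5.25
position: [0.4456, 0.0759, 0.1256]
orientation: [-1.561, 0.194, -0.193]
contact_force: [0.3, -0.7, -1.0]
width: 0.0321
```

```bash
python3 - <<'E'
from h import *
c,s=np.cos(-.2536),np.sin(-.2536)
D=lambda x,y:(.6697+c*x-s*y,-.0649+s*x+c*y)
x,y=D(-.086-.118-.01,.072);print(x,y)
rel(x,y,.028,-14.53,4)
im=capture("top");crop(im,"pics/t4.png",195,140,90,100,6)
im=capture("side");crop(im,"pics/s4.png",170,150,150,110,5)
E
```

```text
0.4806087961561182 0.05848766805832556
t 5.25 grasp [0.4455 0.076  0.0476] yaw -14.15 tilt_y [-0.     0.001 -1.   ] w 0.0321 F [ 0.3 -0.7 -1. ] j [-0.02  0.19  1.98  0.    0.97 -1.35]
total shift [ 0.0383  0.0195 -0.0084] turn tool y 0.38
0 [ 0.0096  0.0049 -0.0021] 0.1
1 [ 0.0096  0.0049 -0.0021] 0.1
2 [ 0.0096  0.0049 -0.0021] 0.1
3 [ 0.0096  0.0049 -0.002 ] 0.1
```

View pics/t4.png

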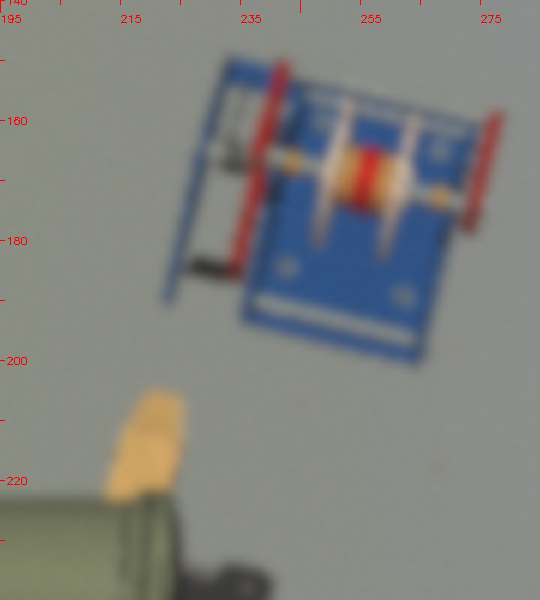

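View pics/s4.png

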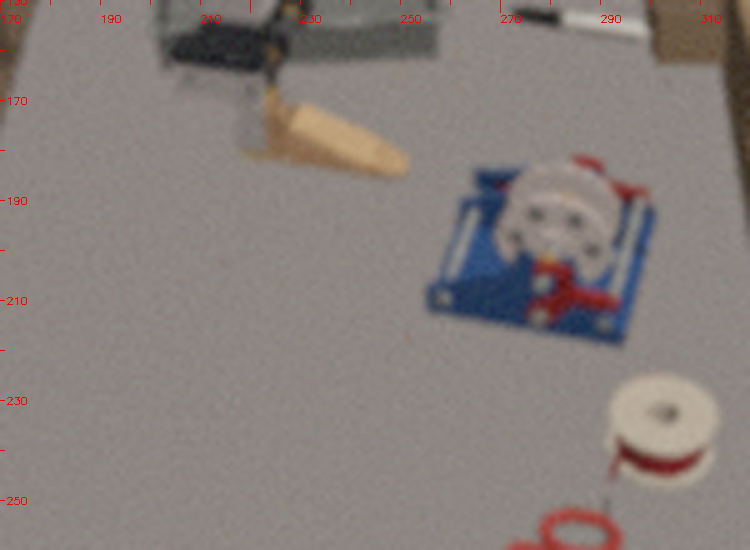

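Emit:
drive_tool:
  plan: [0,0.4,0,0,0.006,-0.008,1,0,0,0,0.013,0.005,0,1,0,0,0,0.013,0.004,0,1,0,0,0,0.012,0.003,0,1,0,0,0,0,0,0,1]

```text
time: 5.98
position: [0.4826, 0.052, 0.1056]
orientation: [-1.562, 0.207, -0.205]
contact_force: [0.1, 0.4, -1.6]
width: 0.0322
```

```bash
python3 - <<'E'
from h import *
c,s=np.cos(-.2536),np.sin(-.2536)
D=lambda x,y:(.6697+c*x-s*y,-.0649+s*x+c*y)
x,y=D(-.086-.118+.03,.072);print(x,y)
rel(x,y,.028,-14.53,4)
im=capture("top");crop(im,"pics/t5.png",205,160,60,60,10)
E
```

```text
0.5193294157895353 0.04845205072782561
t 5.97 grasp [0.4825 0.0519 0.0276] yaw -15.02 tilt_y [-0.001 -0.001 -1.   ] w 0.0322 F [ 0.1  0.4 -1.6] j [-0.07  0.29  1.91 -0.    0.95 -1.38]
total shift [ 0.0364 -0.0004  0.0062] turn tool y -0.49
0 [ 0.0091 -0.0001  0.0015] -0.12
1 [ 0.0091 -0.0001  0.0015] -0.12
2 [ 0.0091 -0.0001  0.0015] -0.12
3 [ 0.0091 -0.0001  0.0015] -0.12
```

View pics/t5.png

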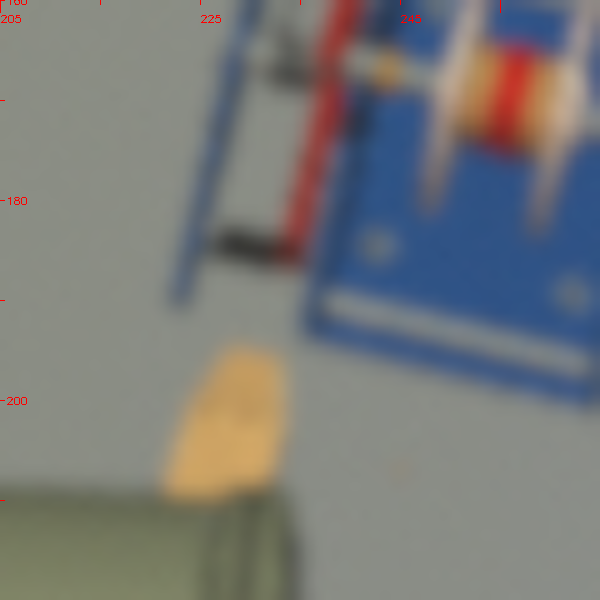

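Emit:
drive_tool:
  plan: [0,-0.5,0,0,0,0.006,1,0,0,0,0.009,0,0.001,1,0,0,0,0.009,0,0,1,0,0,0,0.009,0,0,1,0,0,0,0.008,0,0,1]

```text
time: 6.65
position: [0.5194, 0.051, 0.1058]
orientation: [-1.563, 0.198, -0.196]
contact_force: [-0.2, 0.1, -1.0]
width: 0.0317
```

```bash
python3 - <<'E'
from h import *
c,s=np.cos(-.2536),np.sin(-.2536)
D=lambda x,y:(.6697+c*x-s*y,-.0649+s*x+c*y)
x,y=D(-.110,.072);print(x,y)
rel(x,y,.028,-14.53,4)
im=capture("top");crop(im,"pics/t6.png",205,160,60,60,10)
E
```

```text
0.5812824072030027 0.0323950629990257
t 6.65 grasp [0.5193 0.0509 0.0278] yaw -14.38 tilt_y [-0.002 -0.001 -1.   ] w 0.0317 F [-0.2  0.1 -1. ] j [-0.07  0.35  1.82 -0.    0.97 -1.39]
total shift [ 0.0646 -0.0003 -0.0026] turn tool y 0.15
0 [ 0.0162 -0.0001 -0.0006] 0.04
1 [ 0.0162 -0.0001 -0.0006] 0.04
2 [ 0.0162 -0.0001 -0.0006] 0.04
3 [ 0.0162 -0.0001 -0.0006] 0.04
```

View pics/t6.png

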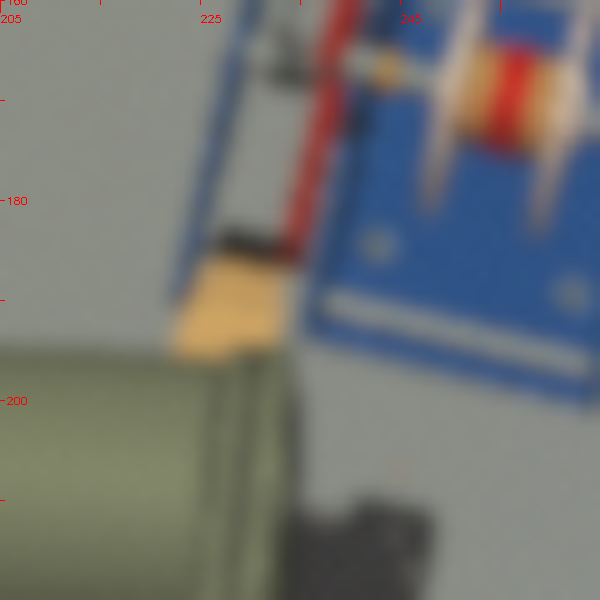

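Emit:
drive_tool:
  plan: [0,0.2,0,0.01,0,-0.0025,1,0,0,0,0.012,0,0,1,0,0,0,0.012,0,0,1,0,0,0,0.012,0,0,1,0,0,0,0,0,0,1]

```text
time: 7.32
position: [0.5513, 0.0408, 0.1039]
orientation: [-1.557, 0.235, -0.164]
contact_force: [1.8, -0.4, -0.4]
width: 0.0318
```

```bash
python3 - <<'E'
from h import *
c,s=np.cos(-.2536),np.sin(-.2536)
D=lambda x,y:(.6697+c*x-s*y,-.0649+s*x+c*y)
x,y=D(-.108,.072);print(x,y)
rel(x,y,.028,-14.53,4)
im=capture("top");crop(im,"pics/t7.png",205,160,60,60,10)
E
```

```text
0.5832184381846736 0.03189328213250071
t 7.33 grasp [0.5478 0.0415 0.026 ] yaw -14.57 tilt_y [-0.044  0.01  -0.999] w 0.0318 F [ 1.8 -0.4 -0.4] j [-0.09  0.42  1.72  0.01  1.04 -1.41]
total shift [ 0.0365 -0.0037 -0.0004] turn tool y -0.04
0 [ 0.0091 -0.0009 -0.0001] -0.01
1 [ 0.0091 -0.0009 -0.0001] -0.01
2 [ 0.0091 -0.0009 -0.0001] -0.01
3 [ 0.0091 -0.0009 -0.0001] -0.01
```

View pics/t7.png

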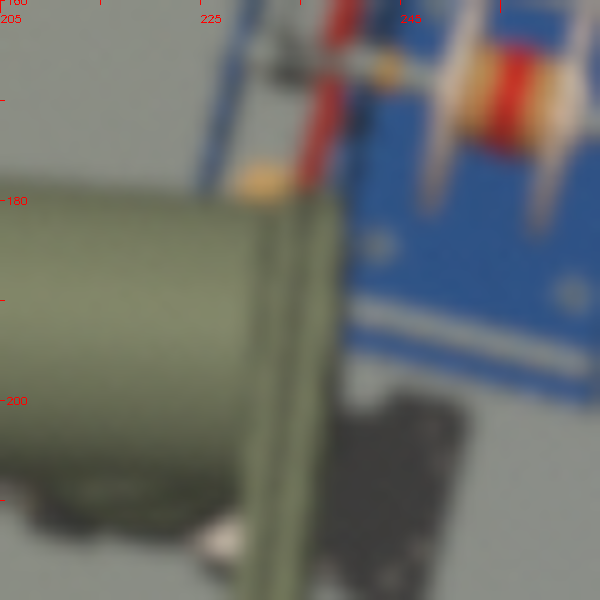

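Emit:
drive_tool:
  plan: [0,0,0,0,0,0,0.45,0,0,0,0,0,0,0.45,0,0,0,0,0,0,0.45,0,0,-2.5,-0.015,-0.003,0,0.45,0,0,0,-0.02,0,0,0.45]

```text
time: 8.0
position: [0.5201, 0.0482, 0.1085]
orientation: [-1.563, 0.196, -0.205]
contact_force: [-0.9, 0.5, 0.5]
width: 0.0519
```

```bash
python3 - <<'E'
from h import *
c,s=np.cos(-.2536),np.sin(-.2536)
D=lambda x,y:(.6697+c*x-s*y,-.0649+s*x+c*y)
x,y=D(-.108,.072);print(x,y)
rel(x,y,.028,-14.53,1)
im=capture("top");crop(im,"pics/t8.png",205,160,60,60,10)
im=capture("wrist");crop(im,"pics/w8.png",120,100,270,250,2)
E
```

```text
0.5832184381846736 0.03189328213250071
t 8.00 grasp [0.5205 0.048  0.0305] yaw -14.66 tilt_y [ 0.005 -0.003 -1.   ] w 0.0519 F [-0.9  0.5  0.5] j [-0.07  0.34  1.82 -0.    0.97 -1.39]
total shift [0.0648 0.0028 0.0003] turn tool y -0.13
0 [0.0648 0.0028 0.0003] -0.13
```

View pics/t8.png

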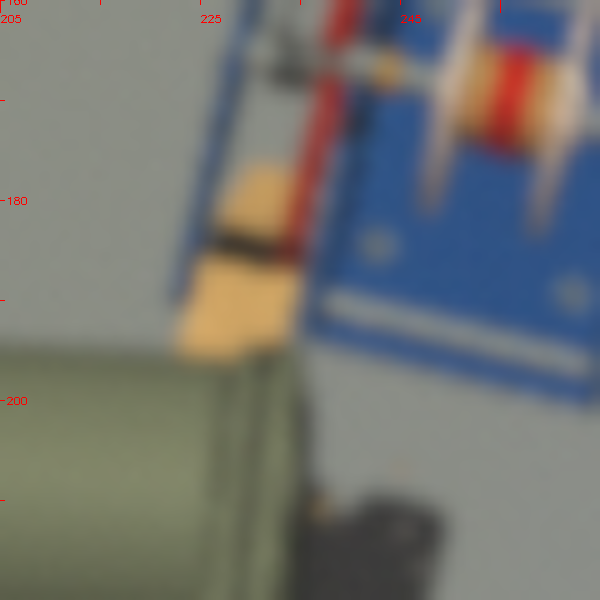

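View pics/w8.png

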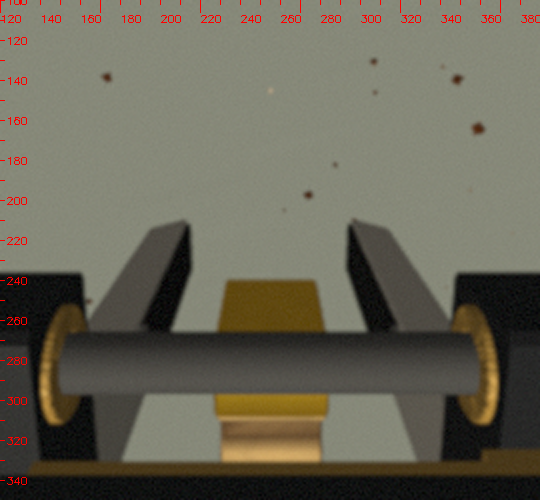

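Emit:
drive_tool:
  plan: [0,0,0,0,0,0,1,0,0,0,0,0,0,1,0,0,0,0,0,0,1,0,0,0,0,0,0,1,0,0,0,0,0,0,1]

```text
time: 8.72
position: [0.5213, 0.0479, 0.1084]
orientation: [-1.563, 0.196, -0.205]
contact_force: [-0.7, 0.7, 0.6]
width: 0.0049
```

Emit:
drive_tool:
  plan: [0,0,0,0,0,0,1,0,0,0,0.01,0,0,1,0,0,0,0.012,0,0,1,0,0,0,0.012,0,0,1,0,0,0,0.012,0,0,1]

```text
time: 9.35
position: [0.5464, 0.0414, 0.104]
orientation: [-1.56, 0.242, -0.157]
contact_force: [-16.3, 3.9, 14.9]
width: 0.0008
```

```bash
python3 - <<'E'
from h import *
c,s=np.cos(-.2536),np.sin(-.2536)
D=lambda x,y:(.6697+c*x-s*y,-.0649+s*x+c*y)
x,y=D(-.100,.072);print(x,y)
rel(x,y,.03,-14.53,1)
im=capture("top");crop(im,"pics/t9.png",205,140,60,60,10)
E
```

```text
0.590962562111357 0.029886158666400722
t 9.35 grasp [0.5422 0.042  0.0261] yaw -14.59 tilt_y [-0.053  0.008 -0.999] w 0.0008 F [-16.3   3.9  14.9] j [-0.08  0.42  1.72  0.    1.05 -1.4 ]
total shift [ 0.05   -0.0065  0.0005] turn tool y -0.06
0 [ 0.05   -0.0065  0.0005] -0.06
```

View pics/t9.png

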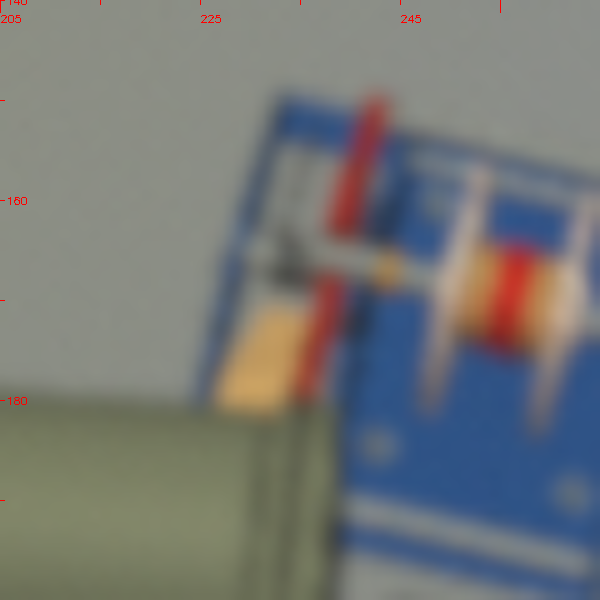

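Emit:
drive_tool:
  plan: [0,0,-3,0.006,-0.004,0,1,0,0,-1,0.012,-0.002,0,1,0,0,-1,0.012,-0.002,0,1,0,0,-1,0.012,-0.002,0,1,0,0,-1,0.012,-0.002,0,1]

```text
time: 10.02
position: [0.5757, 0.0339, 0.1036]
orientation: [-1.573, 0.198, -0.198]
contact_force: [-13.8, 4.2, 8.6]
width: 0.0006
```

```bash
python3 - <<'E'
from h import *
c,s=np.cos(-.2536),np.sin(-.2536)
D=lambda x,y:(.6697+c*x-s*y,-.0649+s*x+c*y)
x,y=D(-.100,.072);print(x,y)
rel(x,y,.03,-14.53,1)
im=capture("top");crop(im,"pics/t10.png",205,140,80,70,9)
im=capture("side");crop(im,"pics/s10.png",220,150,100,80,7)
E
```

```text
0.590962562111357 0.029886158666400722
t 10.03 grasp [0.5756 0.033  0.0257] yaw -14.46 tilt_y [-0.001 -0.011 -1.   ] w 0.0006 F [-13.8   4.2   8.6] j [-0.09  0.45  1.68 -0.01  1.01 -1.4 ]
total shift [ 0.0157 -0.0043  0.0008] turn tool y 0.07
0 [ 0.0157 -0.0043  0.0008] 0.07
```

View pics/t10.png

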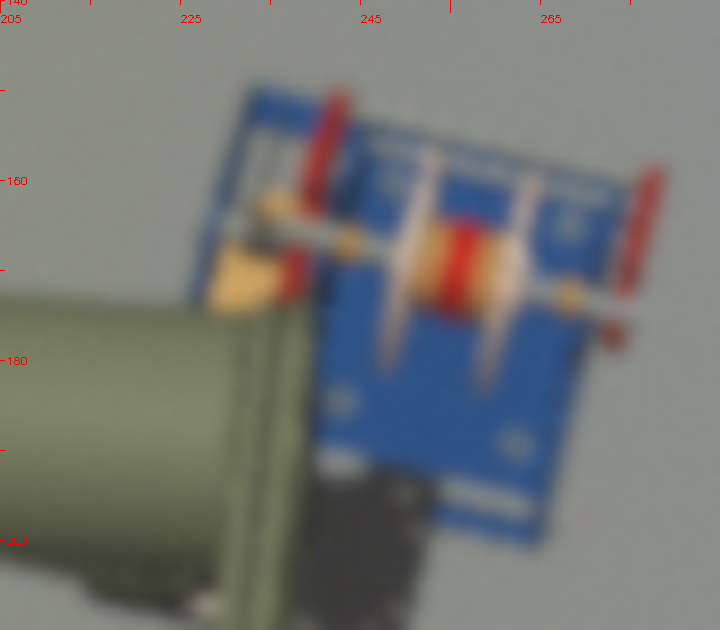

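View pics/s10.png

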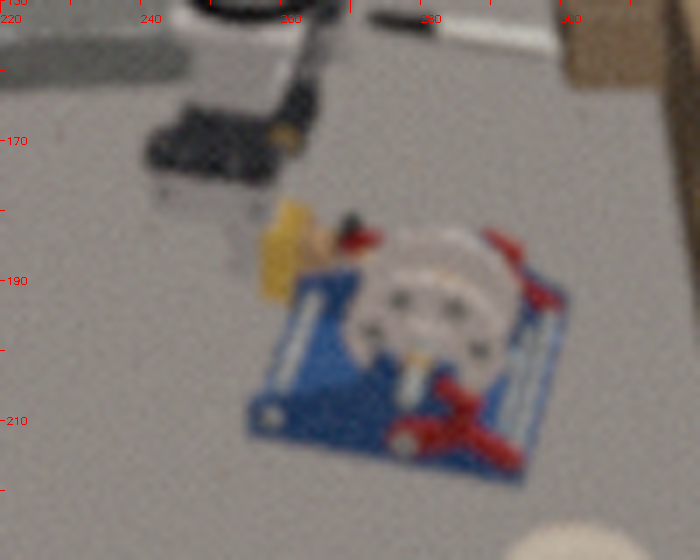

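Emit:
drive_tool:
  plan: [0,0,-1,0.01,-0.003,0,1,0,0,-1,0.01,-0.002,0,1,0,0,-1,0.01,-0.001,0,1,0,0,0,0.004,0,0,1,0,0,0,0,0,0,1]

```text
time: 10.75
position: [0.5915, 0.0299, 0.1032]
orientation: [-1.578, 0.197, -0.198]
contact_force: [0.0, -0.3, -0.3]
width: 0.0008
```

```bash
python3 - <<'E'
from h import *
c,s=np.cos(-.2536),np.sin(-.2536)
D=lambda x,y:(.6697+c*x-s*y,-.0649+s*x+c*y)
x,y=D(-.100,.072)
rel(x,y,.03,-14.53,1)
im=capture("side");crop(im,"pics/s11.png",220,150,100,80,7)
E
```

```text
t 10.75 grasp [0.5913 0.0287 0.0252] yaw -14.37 tilt_y [-0.002 -0.016 -1.   ] w 0.0008 F [ 0.  -0.3 -0.3] j [-0.09  0.47  1.64 -0.02  1.03 -1.4 ]
total shift [-0.0006 -0.0048  0.001 ] turn tool y 0.16
0 [-0.0006 -0.0048  0.001 ] 0.16
```

View pics/s11.png

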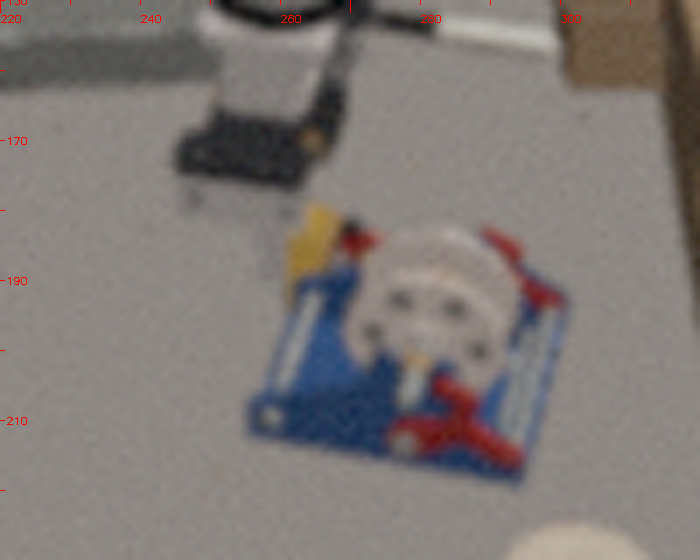

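Emit:
drive_tool:
  plan: [0,0,0,0.003,-0.003,0,1,0,0,0,0.003,0,0,1,0,0,0,0.003,0,0,1,0,0,0,0,0,0,1,0,0,0,0,0,0,1]

```text
time: 11.42
position: [0.593, 0.0294, 0.1039]
orientation: [-1.576, 0.216, -0.179]
contact_force: [-3.9, 1.4, 0.0]
width: 0.0004
```

```bash
python3 - <<'E'
from h import *
c,s=np.cos(-.2536),np.sin(-.2536)
D=lambda x,y:(.6697+c*x-s*y,-.0649+s*x+c*y)
x,y=D(-.100,.072)
rel(x,y,.03,-14.53,1)
E
```

```text
t 11.43 grasp [0.591  0.0285 0.0259] yaw -14.40 tilt_y [-0.025 -0.011 -1.   ] w 0.0004 F [-3.9  1.4  0. ] j [-0.09  0.49  1.62 -0.02  1.06 -1.4 ]
total shift [-0.0004 -0.0041  0.0012] turn tool y 0.13
0 [-0.0004 -0.0041  0.0012] 0.13
```

Emit:
drive_tool:
  plan: [0,0,0,-0.015,0,0,1,0,0,-1,-0.03,-0.01,0,1,0,0,0,-0.03,-0.05,0,0.6,0,0,0,-0.02,-0.05,-0.02,0.45,0,0,0,-0.02,-0.04,-0.04,0.45]

```text
time: 12.05
position: [0.4664, 0.0023, 0.2584]
orientation: [-1.58, 0.191, -0.199]
contact_force: [1.1, -0.7, 0.1]
width: 0.027
```

```bash
python3 - <<'E'
from h import *
import pickle
rel(.6697,-.0649,.088,-14.53,5)
m=camera_model("wrist");im=capture("wrist");pickle.dump(m,open("m2.pkl","wb"))
cv2.imwrite("pics/w12.png",im)
im=capture("top");crop(im,"pics/t12.png",205,140,80,70,9)
im=capture("side");crop(im,"pics/s12.png",220,150,100,80,7)
E
```

```text
t 12.05 grasp [0.4666 0.0009 0.1804] yaw -14.22 tilt_y [ 0.003 -0.018 -1.   ] w 0.0270 F [ 1.1 -0.7  0.1] j [-0.17  0.01  1.85 -0.02  1.27 -1.49]
total shift [ 0.2123  0.0942 -0.0123] turn tool y 0.31
0 [ 0.0425  0.0188 -0.0025] 0.06
1 [ 0.0425  0.0188 -0.0024] 0.06
2 [ 0.0425  0.0188 -0.0024] 0.06
3 [ 0.0425  0.0188 -0.0023] 0.06
4 [ 0.0425  0.0188 -0.0023] 0.06
```

View pics/t12.png

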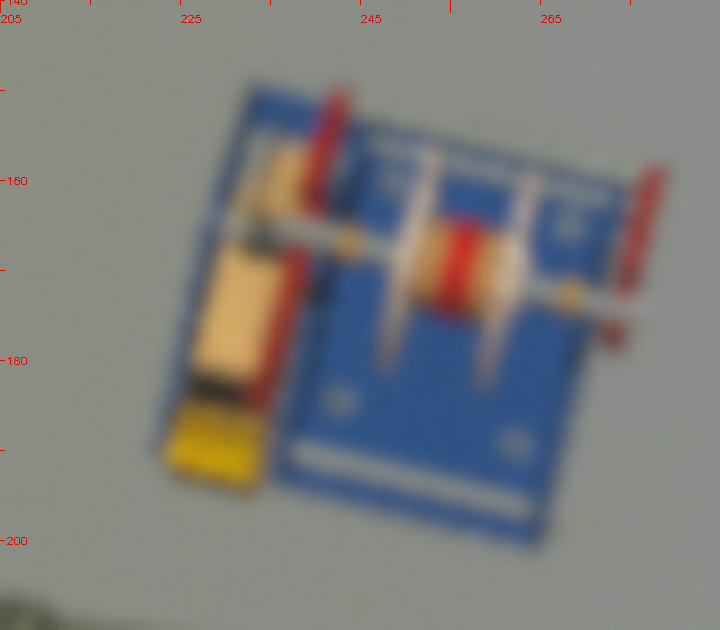

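View pics/s12.png

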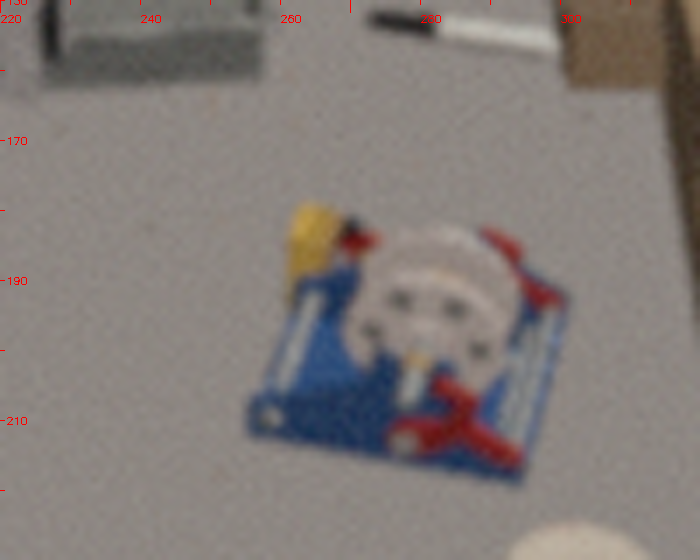

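View pics/w12.png

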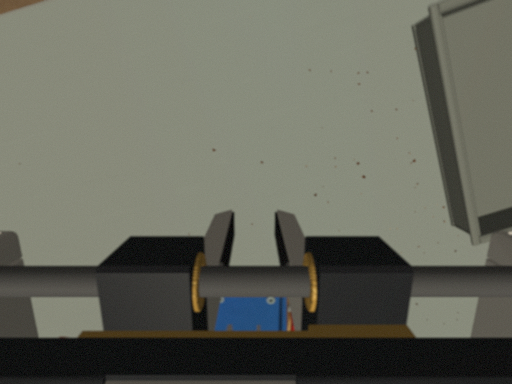

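```bash
python3 - <<'E'
from h import *
c,s=np.cos(-.2536),np.sin(-.2536)
def inv(p): d=np.array(p[:2])-[.6697,-.0649];return np.array([c*d[0]+s*d[1],-s*d[0]+c*d[1]])*1e3
for n,u,v,z in [("top",228.0,193.2,.048),("top",224,192,.048),("top",233,194.2,.048),("top",230,183.3,.046),("side",268.5,182.5,.04),("side",262,193,0.0)]:
    print(n,u,v,inv(ray(n,u,v,z)).round(1))
for p in [(-92,72,48),(-68,72,48),(-61,72,46),(-50,72,46)]:
    w=[.6697+(c*p[0]-s*p[1])/1e3,-.0649+(s*p[0]+c*p[1])/1e3,p[2]/1e3];print(p,proj("top",w).round(1),proj("side",w).round(1))
E
```

```text
top 228.0 193.2 [-94.5  70.5]
top 224 192 [-93.8  84.2]
top 233 194.2 [-93.8  53.8]
top 230 183.3 [-61.   72.3]
side 268.5 182.5 [-63.7  79.9]
side 262 193 [-83.6  58.6]
(-92, 72, 48) [227.7 192.4] [260.9 181. ]
(-68, 72, 48) [229.5 185.3] [267. 182.]
(-61, 72, 46) [230.1 183.3] [268.8 182.7]
(-50, 72, 46) [230.9 180.1] [271.6 183.1]
```

Emit:
drive_tool:
  plan: [1,0.3,0,0.043,0.005,-0.003,0.43,0,0,0,0.043,0.005,-0.003,0.43,0,0,0,0.043,0.005,-0.002,0.43,0,0,0,0.043,0.005,-0.002,0.43,0,0,0,0.04,0.005,-0.002,0.43]

```text
time: 12.82
position: [0.674, -0.0626, 0.2294]
orientation: [-1.56, 0.193, -0.21]
contact_force: [-0.2, 0.6, 1.2]
width: 0.0536
```

```bash
python3 - <<'E'
from h import *
rel(.6697,-.0649,.088,-14.53,1)
im=capture("wrist");crop(im,"pics/w13.png",120,100,270,250,2)
E
```

```text
t 12.82 grasp [ 0.6749 -0.0626  0.1514] yaw -14.72 tilt_y [ 0.011  0.    -1.   ] w 0.0536 F [-0.2  0.6  1.2] j [-0.22  0.47  1.35  0.    1.31 -1.54]
total shift [-0.0051  0.0633 -0.0038] turn tool y -0.19
0 [-0.0051  0.0633 -0.0038] -0.19
```

View pics/w13.png

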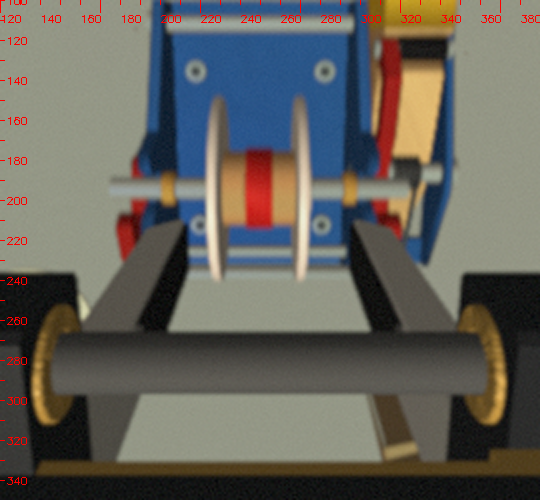

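Emit:
drive_tool:
  plan: [0,-0.2,0.6,-0.0045,0.01,-0.004,0.43,0,0,0,0,0.012,0,0.43,0,0,0,0,0,0,0.43,0,0,0,0,0,0,0.43,0,0,0,0,0,0,0.43]

```text
time: 13.5
position: [0.6693, -0.065, 0.1991]
orientation: [-1.558, 0.201, -0.196]
contact_force: [-0.6, -0.1, 0.4]
width: 0.0536
```

```bash
python3 - <<'E'
from h import *
rel(.6697,-.0649,.088,-14.53,1)
im=capture("wrist");crop(im,"pics/w14.png",120,100,270,250,2)
E
```

```text
t 13.50 grasp [ 0.669  -0.0646  0.1211] yaw -14.50 tilt_y [-0.003  0.004 -1.   ] w 0.0536 F [-0.6 -0.1  0.4] j [-0.23  0.5   1.37  0.    1.27 -1.55]
total shift [ 0.0008  0.0331 -0.0002] turn tool y 0.03
0 [ 0.0008  0.0331 -0.0002] 0.03
```

View pics/w14.png

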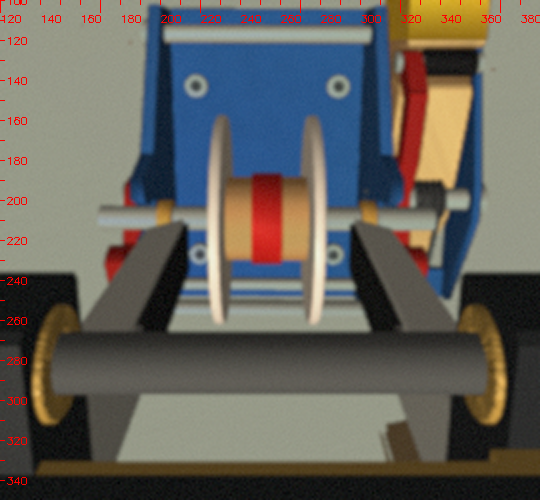

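Emit:
drive_tool:
  plan: [0,0,0,0.001,0.012,0,0.43,0,0,0,0,0.012,0,0.43,0,0,0,0,0.006,0,0.43,0,0,0,0,0.001,0,0.43,0,0,0,0,0,0,0.43]

```text
time: 14.18
position: [0.6704, -0.0651, 0.1665]
orientation: [-1.558, 0.201, -0.197]
contact_force: [-0.5, -0.2, 0.3]
width: 0.0535
```

```bash
python3 - <<'E'
from h import *
rel(.6697,-.0649,.088,-14.53,1)
E
```

```text
t 14.18 grasp [ 0.6703 -0.0648  0.0885] yaw -14.51 tilt_y [-0.002  0.004 -1.   ] w 0.0535 F [-0.5 -0.2  0.3] j [-0.23  0.54  1.39  0.    1.22 -1.55]
total shift [-0.0005  0.0005 -0.0002] turn tool y 0.02
0 [-0.0005  0.0005 -0.0002] 0.02
```

Emit:
drive_tool:
  plan: [0,0,0,0,0,0,1,0,0,0,0,0,0,1,0,0,0,0,0,0,1,0,0,0,0,0,0,1,0,0,0,0,0,0,1]

```text
time: 14.8
position: [0.6707, -0.0652, 0.167]
orientation: [-1.558, 0.2, -0.197]
contact_force: [-0.9, -0.2, -0.8]
width: 0.0395
```

```bash
python3 - <<'E'
from h import *
rel(.6697,-.0649,.088,-14.53,1)
im=capture("wrist");crop(im,"pics/w15.png",120,100,270,250,2)
im=capture("side");crop(im,"pics/s15.png",220,150,100,80,7)
E
```

```text
t 14.80 grasp [ 0.6706 -0.0649  0.089 ] yaw -14.50 tilt_y [-0.001  0.004 -1.   ] w 0.0395 F [-0.9 -0.2 -0.8] j [-0.23  0.54  1.39  0.    1.22 -1.55]
total shift [-0.0009  0.001  -0.0002] turn tool y 0.03
0 [-0.0009  0.001  -0.0002] 0.03
```

View pics/w15.png

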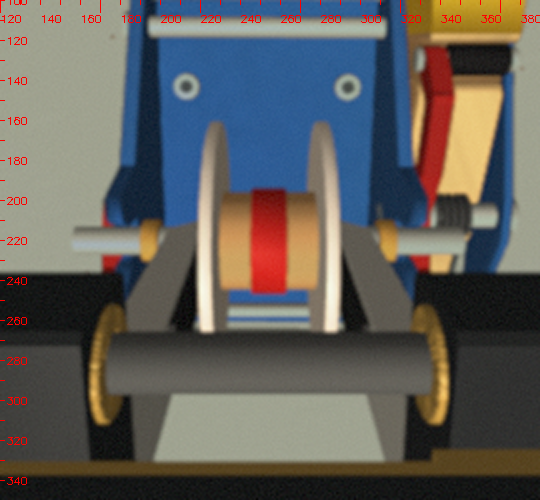

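View pics/s15.png

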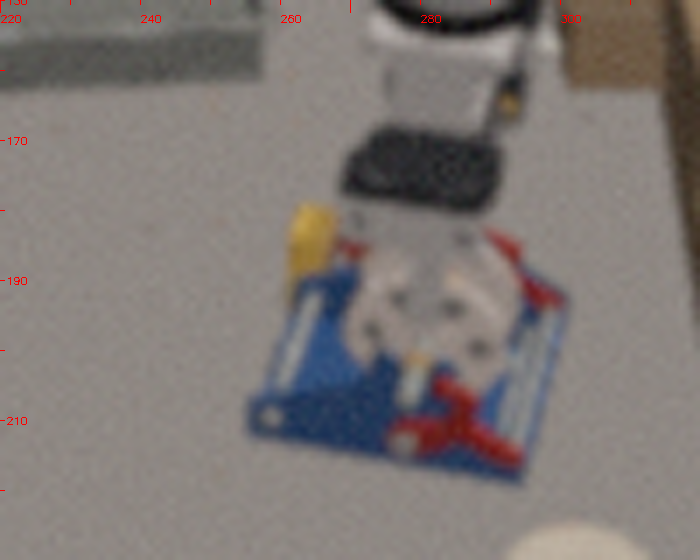

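Emit:
drive_tool:
  plan: [0,0,0,0,-0.008,0,1,0,0,0,0,-0.012,0,1,0,0,0,0,-0.015,0,1,0,0,0,0,-0.02,0,1,0,0,0,0,-0.03,0,1]

```text
time: 15.52
position: [0.6696, -0.0653, 0.2548]
orientation: [-1.558, 0.204, -0.194]
contact_force: [0.4, 0.5, -1.1]
width: 0.0401
```

```bash
python3 - <<'E'
from h import *
rel(.458,.311,.19,5.2,10)
im=capture("side");crop(im,"pics/s16.png",220,130,100,100,6)
E
```

```text
t 15.53 grasp [ 0.6691 -0.0649  0.1768] yaw -14.51 tilt_y [-0.006  0.005 -1.   ] w 0.0401 F [ 0.4  0.5 -1.1] j [-0.23  0.45  1.32  0.    1.37 -1.55]
total shift [-0.2987 -0.0101  0.3111] turn tool y -19.71
0 [-0.0299 -0.001   0.0311] -1.97
1 [-0.0288 -0.001   0.0321] -1.97
2 [-0.0277 -0.001   0.0331] -1.97
3 [-0.0265 -0.001   0.034 ] -1.97
4 [-0.0253 -0.001   0.0349] -1.97
5 [-0.0241 -0.001   0.0358] -1.97
6 [-0.0229 -0.001   0.0366] -1.97
7 [-0.0216 -0.001   0.0373] -1.97
8 [-0.0203 -0.0011  0.0381] -1.97
9 [-0.019  -0.0011  0.0387] -1.97
```

View pics/s16.png

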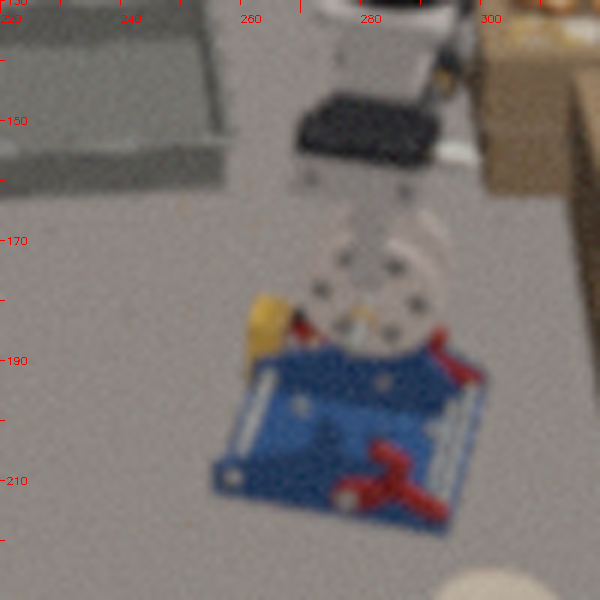

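Emit:
drive_tool:
  plan: [0,-2,0,-0.03,-0.002,0.031,1,0,-2,0,-0.029,-0.002,0.032,1,0,-2,0,-0.028,-0.002,0.033,1,0,-2,0,-0.026,-0.001,0.034,1,0,-2,0,-0.025,-0.001,0.035,1]

```text
time: 16.2
position: [0.5674, 0.1234, 0.2766]
orientation: [-1.568, 0.047, -0.078]
contact_force: [0.2, 0.7, -2.3]
width: 0.0398
```

Emit:
drive_tool:
  plan: [0,-2,0,-0.024,-0.001,0.036,1,0,-2,0,-0.023,-0.001,0.037,1,0,-2,0,-0.022,0,0.037,1,0,-2,0,-0.02,0,0.038,1,0,-2,0,-0.019,0,0.038,1]

```text
time: 16.82
position: [0.4579, 0.3167, 0.2823]
orientation: [-1.566, -0.103, 0.055]
contact_force: [0.8, -0.1, -1.8]
width: 0.0398
```

```bash
python3 - <<'E'
from h import *
rel(.458,.311,.075,5.2,1)
im=capture("top");crop(im,"pics/t17.png",90,140,200,150,4)
im=capture("side");crop(im,"pics/s17.png",180,80,140,110,5)
E
```

```text
t 16.82 grasp [0.4603 0.3171 0.2044] yaw 5.76 tilt_y [ 0.03   0.005 -1.   ] w 0.0398 F [ 0.8 -0.1 -1.8] j [ 0.45  0.17  1.63 -0.01  1.31 -1.22]
total shift [-0.0068  0.1292 -0.006 ] turn tool y 0.56
0 [-0.0068  0.1292 -0.006 ] 0.56
```

View pics/t17.png

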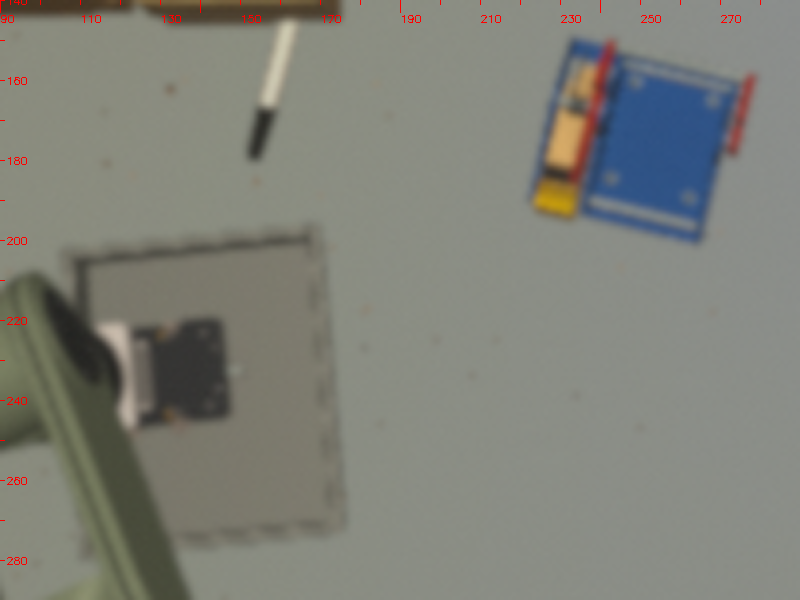

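View pics/s17.png

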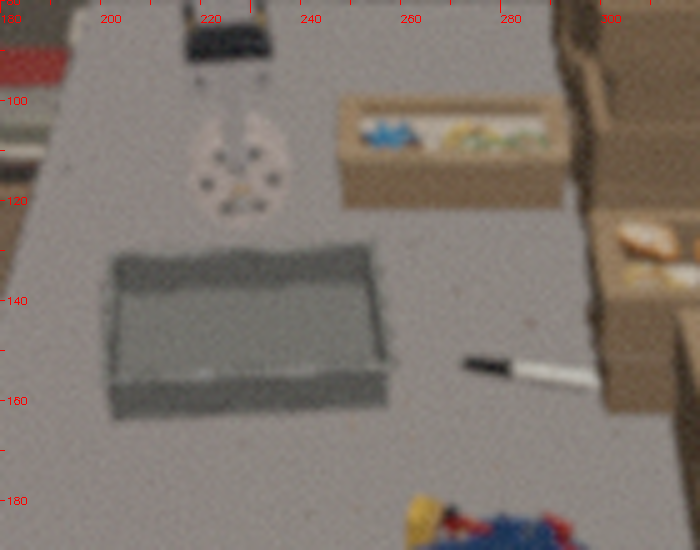

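Emit:
drive_tool:
  plan: [0,0.5,1.7,-0.004,0.02,-0.006,1,0,0,0,0,0.03,0,1,0,0,0,0,0.03,0,1,0,0,0,0,0.02,0,1,0,0,0,0,0.01,0,1]

```text
time: 17.55
position: [0.4553, 0.307, 0.1669]
orientation: [-1.568, -0.066, 0.072]
contact_force: [-0.8, 0.6, -0.8]
width: 0.0397
```

```bash
python3 - <<'E'
from h import *
rel(.458,.311,.075,5.2,1)
im=capture("side");crop(im,"pics/s18.png",180,80,110,100,6)
E
```

```text
t 17.55 grasp [0.455  0.3071 0.0889] yaw 5.05 tilt_y [-0.004  0.001 -1.   ] w 0.0397 F [-0.8  0.6 -0.8] j [ 0.43  0.3   1.72  0.    1.12 -1.23]
total shift [0.0034 0.0139 0.0036] turn tool y -0.15
0 [0.0034 0.0139 0.0036] -0.15
```

View pics/s18.png

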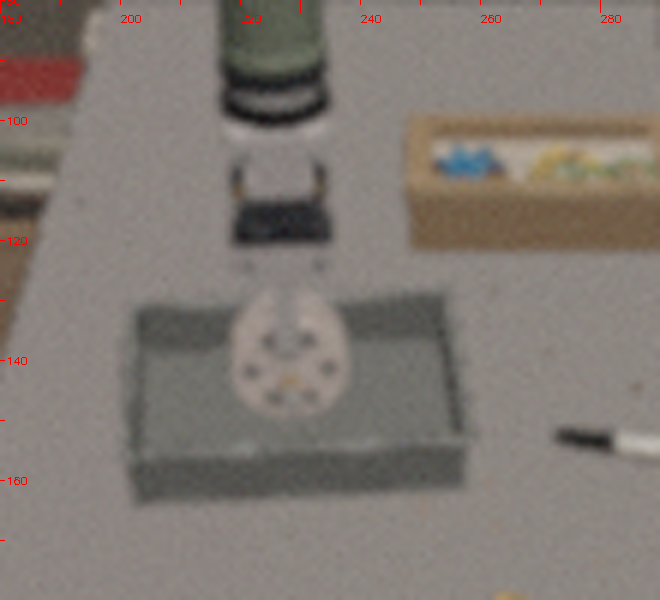

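Emit:
drive_tool:
  plan: [0,0,0,0,0.004,0,1,0,0,0,0,0.004,0,1,0,0,0,0,0.003,0,1,0,0,0,0,0.001,0,1,0,0,0,0,0,0,1]

```text
time: 18.23
position: [0.4565, 0.3065, 0.1552]
orientation: [-1.567, -0.066, 0.07]
contact_force: [0.0, 0.5, -2.1]
width: 0.0402
```

```bash
python3 - <<'E'
from h import *
rel(.458,.311,.075,5.2,1)
E
```

```text
t 18.23 grasp [0.4564 0.3067 0.0772] yaw 4.96 tilt_y [-0.002  0.002 -1.   ] w 0.0402 F [ 0.   0.5 -2.1] j [ 0.43  0.32  1.73  0.    1.09 -1.23]
total shift [0.002  0.0022 0.0041] turn tool y -0.24
0 [0.002  0.0022 0.0041] -0.24
```

Emit:
drive_tool:
  plan: [0,0,0,0,0.0015,0,1,0,0,0,0,0.0015,0,1,0,0,0,0,0.001,0,1,0,0,0,0,0,0,1,0,0,0,0,0,0,1]

```text
time: 18.85
position: [0.4571, 0.307, 0.1529]
orientation: [-1.567, -0.068, 0.069]
contact_force: [0.8, 0.1, -0.6]
width: 0.04
```

```bash
python3 - <<'E'
from h import *
rel(.458,.311,.075,5.2,1)
im=capture("side");crop(im,"pics/s19.png",190,110,90,70,8)
E
```

```text
t 18.85 grasp [0.4571 0.3072 0.0749] yaw 5.00 tilt_y [-0.     0.003 -1.   ] w 0.0400 F [ 0.8  0.1 -0.6] j [ 0.43  0.33  1.73  0.    1.08 -1.23]
total shift [ 0.0013 -0.0001  0.0037] turn tool y -0.2
0 [ 0.0013 -0.0001  0.0037] -0.2
```

View pics/s19.png

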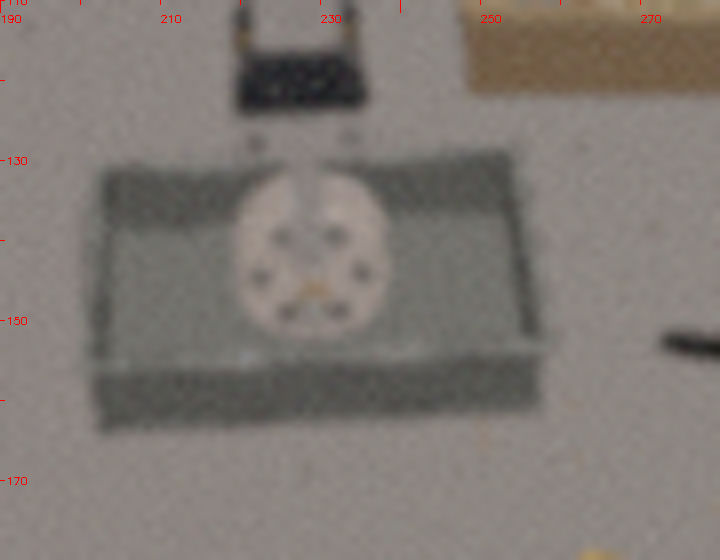

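Emit:
drive_tool:
  plan: [0,0,0,0,0.0015,0,1,0,0,0,0,0.0015,0,1,0,0,0,0,0,0,1,0,0,0,0,0,0,1,0,0,0,0,0,0,1]

```text
time: 19.52
position: [0.4576, 0.3073, 0.1529]
orientation: [-1.567, -0.069, 0.069]
contact_force: [0.2, 0.3, 2.2]
width: 0.0399
```

Emit:
drive_tool:
  plan: [0,0,0,0,0,0,0.4,0,0,0,0,0,0,0.4,0,0,0,0,0,0,0.4,0,0,0,0,0,0,0.4,0,0,0,0,0,0,0.4]

```text
time: 20.15
position: [0.4578, 0.3073, 0.1524]
orientation: [-1.567, -0.069, 0.068]
contact_force: [-0.7, 0.6, 0.3]
width: 0.0567
```

```bash
python3 - <<'E'
from h import *
rel(.458,.311,.075,5.2,1)
im=capture("wrist");crop(im,"pics/w20.png",120,100,270,250,2)
im=capture("side");crop(im,"pics/s20.png",190,110,90,70,8)
E
```

```text
t 20.15 grasp [0.4578 0.3075 0.0744] yaw 5.00 tilt_y [-0.     0.003 -1.   ] w 0.0567 F [-0.7  0.6  0.3] j [ 0.43  0.33  1.73  0.    1.08 -1.23]
total shift [ 0.0005 -0.0005  0.0035] turn tool y -0.2
0 [ 0.0005 -0.0005  0.0035] -0.2
```

View pics/w20.png

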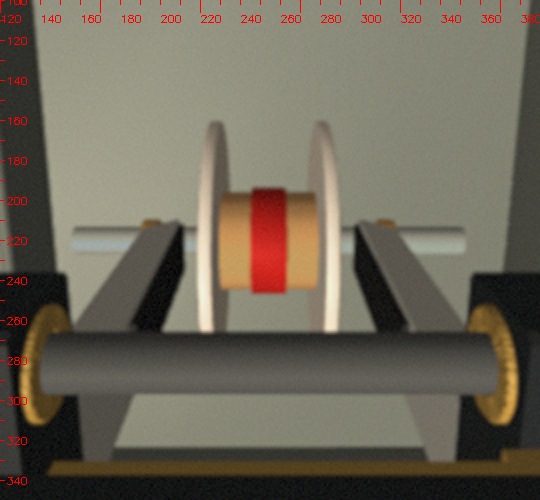

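View pics/s20.png

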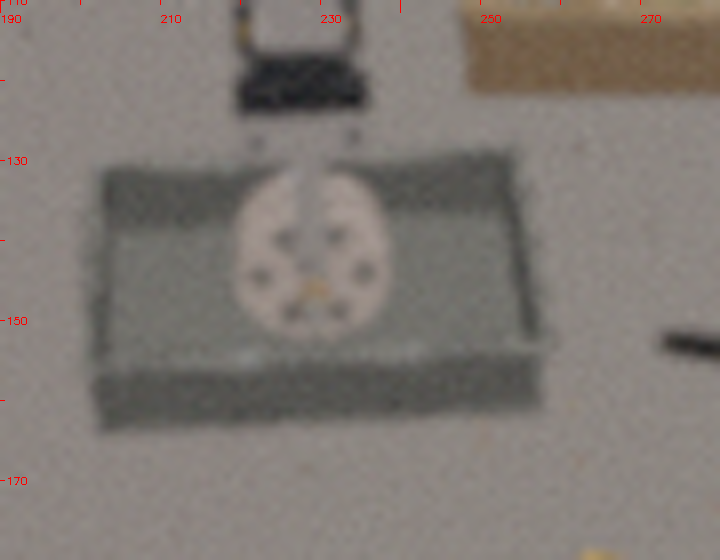

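Released and free on both sides; the reel stands still. Lifting away.

Emit:
drive_tool:
  plan: [0,0,0,0,-0.01,0,0.4,0,0,0,0,-0.02,0,0.4,0,0,0,0,-0.03,0,0.4,0,0,0,0,-0.04,0,0.4,0,0,0,0,-0.04,0,0.4]

```text
time: 20.88
position: [0.456, 0.3061, 0.2949]
orientation: [-1.57, -0.063, 0.074]
contact_force: [0.7, 0.4, 0.4]
width: 0.0562
```

Emit:
drive_tool:
  plan: [0,0,0,0,0,0,0.4,0,0,0,0,0,0,0.4,0,0,0,0,0,0,0.4,0,0,0,0,0,0,0.4,0,0,0,0,0,0,0.4]

```text
time: 21.5
position: [0.456, 0.3061, 0.2957]
orientation: [-1.569, -0.065, 0.072]
contact_force: [-0.3, -0.1, -0.4]
width: 0.0564
```

```bash
python3 - <<'E'
from h import *
rel(.458,.311,.075,5.2,1)
im=capture("top");crop(im,"pics/t21.png",90,130,300,150,2);
im=capture("side");crop(im,"pics/s21.png",180,100,150,200,3)
im=capture("wrist");cv2.imwrite("pics/w21.png",im)
E
```

```text
t 21.50 grasp [0.4556 0.3061 0.2177] yaw 5.00 tilt_y [-0.005  0.    -1.   ] w 0.0564 F [-0.3 -0.1 -0.4] j [ 0.43  0.16  1.61  0.    1.37 -1.23]
total shift [0.0035 0.1427 0.0045] turn tool y -0.2
0 [0.0035 0.1427 0.0045] -0.2
```

View pics/t21.png

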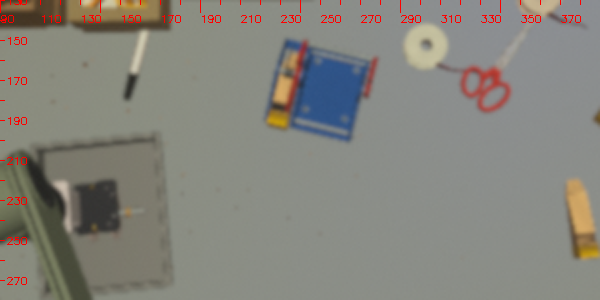

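View pics/s21.png

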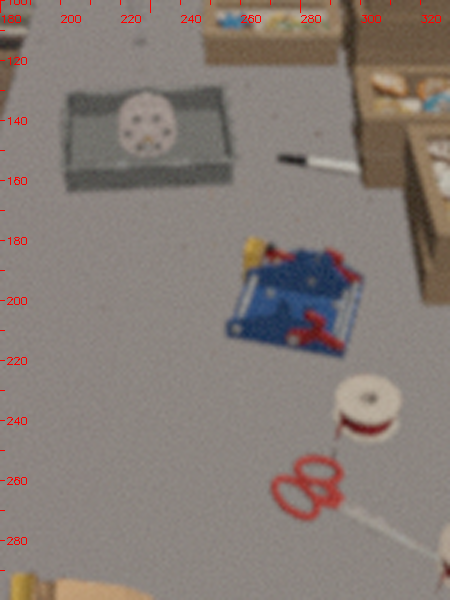

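View pics/w21.png

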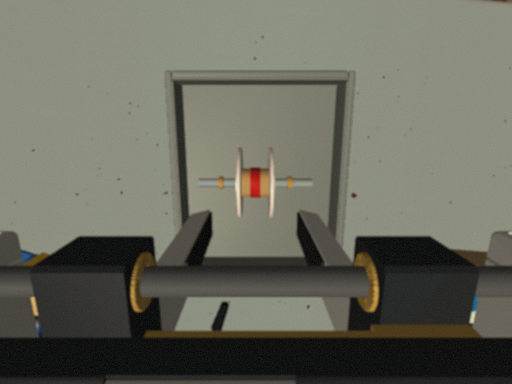

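The reel stands still in the middle of the tray, centred at wrist pixel (255,183). The keeper is propped, with its roller against the heel. The spool, scissors and marker have not moved, so I am handing in.

```bash
python3 - <<'E'
from rig import job
print(job.finish_job())
E
```

```text
the job is handed in; nothing more can be done
None
```

The job is done and handed in at about 22 s of robot time, out of the 72 s allowed.

**Propping the keeper:** I took the chock farthest to the robot's left, gripped it by its heel and slid its tip under the roller. I then pushed the rear face with the closed fingers until it stopped. The driving force was about 17 N during the push and fell to zero when the roller dropped over the crest. A further light push of about 4 N did not move the fingertips.

**Moving the reel:** With the reel still in place, I pinched it across the flanges, lifted it straight out and lowered it into the tray. I released it only once I felt contact with the tray floor (+2 N).

**Last checks:**
- **Reel:** it stands still in the middle of the tray.
- **Keeper:** the roller sits in the chock's saddle, about 97 mm from the tip. The chock's rear face is 6 to 8 mm out of the lane's mouth, against the 6 mm stated. This was still so about 10 s after I let go.
- **Bystanders:** the spool, scissors and marker look unmoved.
- **Robot:** it touches nothing, with no contact force.

No check failed. While I drove the chock, the tool tilted up to 3° and pressed down with about 15 N, which I corrected. The 3 mm height difference between saddle and crest is too small to see in the pictures. That the roller is in the saddle rests on its position along the chock, the drop in force and the fact that it stayed there.

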